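# Dial open the stockroom lockbox

## Robot

A 6-joint arm with a two-finger parallel gripper is mounted at the origin on the work surface. World frame = base frame: x ahead of the robot, y to its left, z up, the work surface at z = 0. Lengths are in mm, angles in rad, forces in N, time in s.
With the tool pointing down it reaches from about 350 to 875 mm from the base axis. Payload 4.2 kg.
Tool frame: the origin (TCP) lies between the finger pads; the fingertips stand 11 mm ahead of it and the grasp point (between the pads) lies 8 mm behind it (arm.tips_ahead is the z of the fingertips in the tool frame, in mm); z points along the fingers, y is the line along which they close (so a half turn about z gives the same grasp; the last joint's range is limited). The gripper opens to 85 mm and grips with 20 to 120 N. Pads are 22 mm wide; open, the fingers measure 114 mm over their backs; the gripper's body (76 mm by 85 mm) begins 54 mm behind the grasp point. The pads swing forward as they close: fully open they stand 13 mm farther back than shut.
Start: joints at [1.568, 0.385, 0.008, 0, -1.194, -0.259], TCP at [161.73, 603.691, 242.312] pointing down, gripper open.
Joint ranges: [-3.14, 3.14], [-1.21, 2.06], [-1.07, 1.41], [-3.16, 2.05], [-2.99, -0.16], [-3.1, 3.1]. Speed limits (rad/s): [2.79, 2.79, 3.14, 3.14, 3.14, 3.14].

## Interface

Orientations are given as a rotation vector (axis times angle).
In Python, from bench import arm, viewer, spotter gives the robot as it stands.
- The arm moves only by the tool carry_out, never from a script. Its argument "motion" is a list of rows, each a list of 7 numbers: the closure, from 0 (fully open) to 1 (shut), then the shift along the tool's x, y, z in mm, then the turn, a rotation vector about the tool's x, y, z in rad. In form: [[fingers, dx, dy, dz, wx, wy, wz], ...]. A call has exactly 5 rows; each row shifts and turns the commanded pose from where the row before left it, along the tool's axes as they then stand; what a row does not reach is not made up. A row lasts 1/12 s, in which the tool goes at most 41.7 mm and 7.16 degrees, less where a joint would pass 70% of its speed; a pose out of reach is approached as far as the arm can. A call with a gripper value outside its range is refused whole. The fingers move at their own pace and stop on an object; "newtons" is the grip in N (left out, the last holds). Time passes only in rows, so rows that do not move let the fingers close, or fill a call up. It gives the time, the measured TCP pose, the force, the opening and the grip force at its end, in the units of the state.
- arm.get_obs(): the state, without advancing time (a new reading comes with each control period).
- viewer.snapshot(name): name is "side" or "top"; returns a dict with "color" (420x560x3 uint8, red, green, blue), "range_z" (420x560 float32, mm along the optical axis (not along the pixel's ray), 0 where there is no reading), "camera_matrix" (3x3 intrinsics, pixels), "k1" (the pictures are not rectified: a ray, as slopes to the right and down, at radius r is drawn at 1 + k1 r^2 times it, then the intrinsics apply), "R" (3x3) and "t" (3): a world point X has camera coordinates R X + t. Camera axes: x right, y down, z forward; pixel columns grow to the right and rows downward; lengths in mm; the calibration is good to about 2 mm. A picture is of the moment at which its call begins.
- arm.close_job(): hands the job in; it is judged then, once.
Trained networks look in the newest picture that a camera, given by its name, has taken for a name from the list of things; names that differ only in an ending like _2 or _b are one class to them, and where a whole thing is asked for, a point or a joint stands for the part that bears it (a point fixed in the world has none). Each returns a list of dicts, best first, with "score" (0 to 1); they miss things now and then, are a little off and sometimes report something else, mostly with a low value. They report only what shows in the picture. A call takes as long as a camera call.
- spotter.recognise(camera, thing): "box" ([left, top, right, bottom] in pixels, round what is visible of it).
- spotter.regions_of(camera, thing): "mask" (420x560 bool, what is visible of it) and "box" ([left, top, right, bottom] in pixels, round what is visible of it).
The state is a dict: "time": time; "joints": joint angles; "qvel": joint speeds; "joint_torque": joint torques, N m; "tcp_pos": TCP position; "eef_rot": TCP orientation; "contact_force": force on the tool from outside, world axes, zero at the start; "moment": the same for the moment, N m; "width": opening from 0.0 (shut) to 1.0 (fully open); "finger_force": force on a finger pad.
Only numpy, scipy, OpenCV 4.12 (cv2) and the standard library are available. Lean on these libraries where they do the work, as an engineer would, in place of code of your own. Each camera call takes 0.05 s, during which the arm holds its last target. There are 200 camera calls.

## Task

Open the grey steel lockbox on the packing bench. Its dial has already been spun to the right to clear it, so carry on to the right (clockwise) and stop at 10, turn left one whole turn past 10 and on to 14, then turn right slowly and by feel until the bolt springs in and stops the dial, without straining it. Then lift the lid until it stands about half open or more (at least some 45 degrees) by itself and let go, leaving the other things on the bench where they are.

Things in the scene. Friction and masses are not known exactly. Their poses are not given: they have to be found in the camera images.
- case: the grey steel lockbox, 220 (x) x 280 (y) x 100 mm high without the lid, bolted to the bench by side flanges; origin at the centre of its underside, z up, -x its front, +x its hinge side. The flat 4 mm lid lies on the rim, its top face at 104 mm. Lock and dial are built into the lid.
- lid (a joint): lid hinge angle in rad: 0 shut, grows as the front edge rises and swings back, up to 1.75. The hinge is stiff (about 0.7 N m of friction): the lid stays where it is left, and raising it takes about 7 N at the handle.
- lid_hinge (a point): middle of the lid's hinge line, at the back of the box, 100 mm above its underside; its y axis is the hinge axis; its axes turn with the lid. The handle's bar lies 185 mm in front of this line and 36 mm above it.
- lid_handle (a point): middle of the lid's fixed pull handle near the front edge: a round steel bar 10 mm thick, 80 mm long, parallel to the hinge (its y axis), on a post at each end; its centre is 32 mm above the lid's top face. The axes turn with the lid: z is the lid's outward normal, x points to the hinge.
- dial: black combination dial, flat on the lid: a skirt 60 mm across, 5 mm thick, with 40 white graduations, and on it a round ribbed knob 40 mm across, 24 mm high. Origin on the axis at the skirt's underside, 2 mm above the lid's top face; z up. Its x axis points to the broad white zero mark; a white line on the knob's top points there too. It turns endlessly.
- index (a point): fixed index: a white pointer on the lid at the far (hinge) side of the dial, whose axis is 37 mm from here along -x. x points from dial to hinge. The dial's numbers count up clockwise seen from above: the number at the index is the anticlockwise turn of the dial's x axis from this x axis, at 9 degrees each (10 at 90). Turning right brings smaller numbers, left larger.
- dial_knob (a point): on the dial's axis, mid-height of the knob (17 mm above the dial's origin), turns with it. Free it takes 0.01 N m, 0.1 while dragging the lock's two wheels. After a reversal each wheel is picked up only after 315 degrees. Numbers have a play of one graduation either way. At the start both wheels are picked up to the right and the dial stands between 20 and 32.
- lock: the lock under the lid, unseen while shut: steel plate 180 x 90 mm with the bolt; origin on the dial's axis, 4 mm below the lid's top. Both numbers set, the dial going right from 14: 3 to 8 graduations on (differs from box to box) the bolt springs in, frees the lid and stops the dial, whose drive yields 0.25 rad per N m; no stop: a number was missed. It bears 20 N: 0.5 N m at the dial or 20 N of lid pull.
- tube_a: slim upright cosmetic tube, black with copper-coloured cap, 20 mm across, 75 mm tall, loose, standing left of the box; origin at the centre of its foot
- tube_b: a second tube like it, farther back
- carton: small plain carton 75 x 50 x 45 mm, loose, right of the box; origin at the centre of its underside
- jar: closed cream jar 52 mm across, 45 mm tall, loose, right of the box; origin at the centre of its foot
- tape_roll: roll of tape lying flat, 100 mm across, 48 mm tall, loose, on the right of the bench
- scanner: hand-held barcode scanner lying down, about 180 x 55 x 45 mm, loose, on the left of the bench
- parts_bin: small empty blue bin 150 x 100 x 70 mm, loose, on the right of the bench

How it is judged (in metres and radians):
At the end, for the whole second after the job is handed in: The lid stands open at rest by itself, at least 0.75 rad (43 degrees) from shut (value of joint lid above 0.75 rad and velocity of joint lid between -0.05 and 0.05 rad/s); the robot touches nothing.
It fails at once if the lock is strained: its bolt bears more than 20 N, because the dial is forced against it or the lid is pulled while locked (contact force between lock and anything else above 20 N).
It fails at once if one of the loose things on the bench is displaced by more than 30 mm (distance of any of tube_a, tube_b, carton, jar, tape_roll, scanner, parts_bin from where it was at the start of the episode above 0.03 m).
It also fails if it takes over 70 s, if anything falls off the work surface, if the arm or the gripper's body presses on something with over 40 N, if the wrist force passes 120 N, or if a joint passes its speed limit or range.

## Working session

There is one attempt and no reset: what is moved stays moved. The work goes in short steps, Python scripts to look and compute and a tool call to move; the robot and the scene stay as the last step left them, time stands still between calls to the robot, and variables do not carry over. Pictures are saved under pics/ and viewed, at most 10 in all, crops included, and the job is handed in when it is done.

Besides the shell and the picture viewer there is one more tool, called after "Request:" as name([rows], argument=value, ...), one row to a line, values as JSON. carry_out: Moves the arm, as the interface text tells. Its arguments: {"type":"object","properties":{"motion":{"type":"array","items":{"type":"array","items":{"type":"number"}}},"newtons":{"type":"number"}},"required":["motion"]}

```bash
ls; mkdir -p pics; python3 - <<'E'
from bench import arm, viewer, spotter
import cv2,numpy as np
print({k:np.round(v,3) for k,v in arm.get_obs().items()})
for n in("top","side"):
    s=viewer.snapshot(n); cv2.imwrite(f"pics/{n}0.png",s["color"][...,::-1]); print(n,s["camera_matrix"],s["k1"],s["R"],s["t"])
    for th in("case","dial","lid_handle","index","tube_a"):
        for r in spotter.recognise(n,th)[:2]: print(th,np.round(r["box"]),round(r["score"],2))
E
```

```text
pics
{'time': np.float64(0.0), 'joints': array([ 1.568,  0.386,  0.007, -0.   , -1.194, -0.259]), 'qvel': array([ 0.001,  0.   ,  0.   , -0.   , -0.001, -0.001]), 'joint_torque': array([ 0.0000e+00, -3.9229e+01,  1.8841e+01,  4.1860e+00, -5.0000e-03,
       -0.0000e+00]), 'tcp_pos': array([161.613, 603.164, 241.225]), 'eef_rot': array([ 3.113, -0.41 , -0.   ]), 'contact_force': array([0.07 , 0.662, 0.282]), 'moment': array([-0.035,  0.032, -0.04 ]), 'finger_force': np.float64(0.0), 'width': np.float64(1.001)}
top [[401.20710566   0.         285.77710004]
 [  0.         401.20710566 213.32863082]
 [  0.           0.           1.        ]] -0.10202031519097898 [[ 0.02951639 -0.99922639  0.02598857]
 [-0.99305847 -0.03227596 -0.11310671]
 [ 0.11385802 -0.02246967 -0.9932429 ]] [ -55.62627029  534.98023143 1350.74578702]
case [260. 177. 362. 251.] 0.62
dial [302. 201. 322. 219.] 0.57
lid_handle [264. 182. 356. 254.] 0.7
index [266. 182. 354. 254.] 0.59
tube_a [263. 181. 357. 255.] 0.65
tube_a [245. 198. 250. 203.] 0.61
side [[387.35073075   0.         277.45291395]
 [  0.         387.35073075 210.30271477]
 [  0.           0.           1.        ]] -0.013315495647097433 [[-0.97468691 -0.22353904 -0.00396532]
 [-0.16307414  0.72295403 -0.67137493]
 [ 0.15294526 -0.65373372 -0.74110726]] [ 507.52973344  190.01848274 1139.46327188]
case [229. 163. 329. 262.] 0.87
case [271. 119. 314. 155.] 0.41
dial [266. 180. 285. 199.] 0.67
dial [268. 118. 314. 155.] 0.41
lid_handle [239. 159. 329. 238.] 0.72
index [257. 375. 328. 419.] 0.71
index [240. 163. 328. 240.] 0.57
tube_a [251. 247. 256. 269.] 0.64
tube_a [235. 163. 327. 262.] 0.2
```

```bash
cat > h.py <<'E'
from bench import arm, viewer, spotter
import cv2,numpy as np
from scipy.spatial.transform import Rotation as Ro
def dist(s): return np.array([s["k1"],0,0,0,0.])
def proj(s,X):
    return cv2.projectPoints(np.atleast_2d(np.float64(X)),cv2.Rodrigues(s["R"])[0],s["t"],s["camera_matrix"],dist(s))[0][:,0]
def hit(s,px,z):
    n=cv2.undistortPoints(np.float64(px).reshape(-1,1,2),s["camera_matrix"],dist(s))[:,0]
    d=np.c_[n,np.ones(len(n))]@s["R"]; c=-s["R"].T@s["t"]
    return c+d*((z-c[2])/d[:,2])[:,None]
def cloud(s):
    v,u=np.indices(s["range_z"].shape); z=s["range_z"].ravel()
    n=cv2.undistortPoints(np.float64(np.c_[u.ravel(),v.ravel()]).reshape(-1,1,2),s["camera_matrix"],dist(s))[:,0]
    P=(np.c_[n,np.ones(len(n))]*z[:,None]-s["t"])@s["R"]; P[z==0]=np.nan
    return P.reshape(*s["range_z"].shape,3)
def crop(s,name,l,t,r,b,k): cv2.imwrite(name,cv2.resize(s["color"][t:b,l:r,::-1],None,fx=k,fy=k,interpolation=cv2.INTER_CUBIC))
E
python3 - <<'E'
from h import *
a=cv2.imread("pics/top0.png");b=cv2.imread("pics/side0.png")
cr=lambda i,l,t,r,bb,k:cv2.resize(i[t:bb,l:r],None,fx=k,fy=k,interpolation=cv2.INTER_CUBIC)
cv2.imwrite("pics/topc.png",cr(a,215,140,405,280,4)); cv2.imwrite("pics/sidec.png",cr(b,180,100,370,240,4))
s=viewer.snapshot("top");P=cloud(s)
m=(abs(P[...,2]-104)<6); m[:170]=0;m[260:]=0;m[:,:240]=0;m[:,380:]=0
q=P[m];print(m.sum(),np.median(q[:,2]),cv2.minAreaRect(np.float32(q[:,:2])))
m2=P[...,2]; sub=np.nan_to_num(m2[175:260,250:370]); 
for lo,hi in((122,140),):
    mm=(sub>lo)&(sub<hi); n,l,st,c=cv2.connectedComponentsWithStats(mm.astype(np.uint8))
    for i in range(1,n):
        if st[i,4]>5: print(st[i],c[i]+[250,175],np.median(P[175:260,250:370][l==i],0))
E
```

```text
5688 103.50052722211935 ((525.5339965820312, -117.61289978027344), (297.5609436035156, 231.7583770751953), 87.17570495605469)
[ 56  25  12  13 126] [311.42063492 205.82539683] [ 550.85185027 -117.5050883   134.1244757 ]
[45 61 25  5 51] [307.8627451  237.90196078] [ 448.40813531 -109.19560114  137.7941931 ]
```

View pics/top0.png

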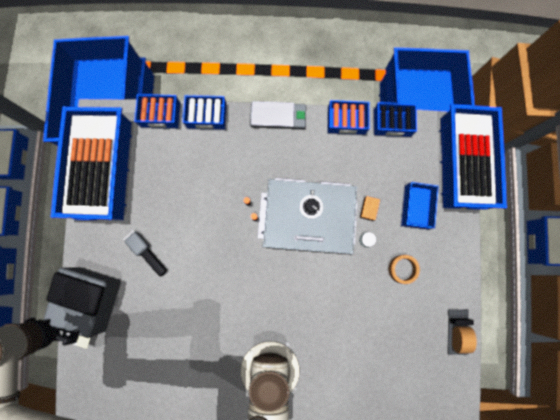

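View pics/topc.png

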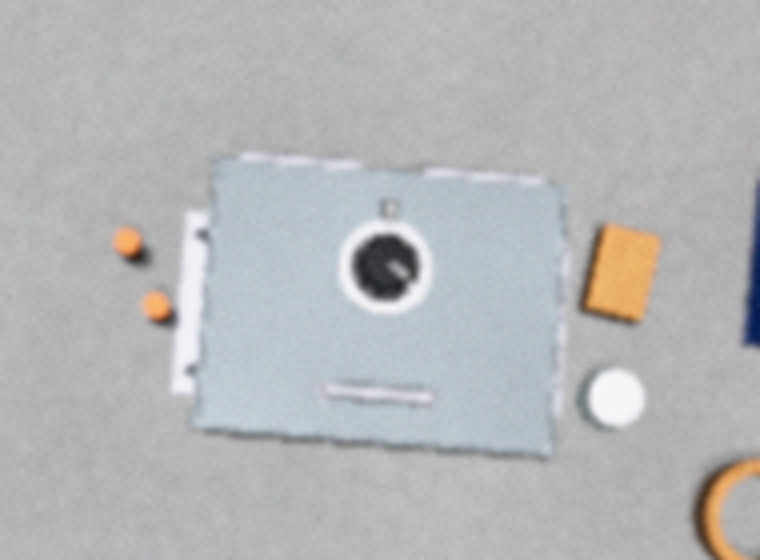

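View pics/sidec.png

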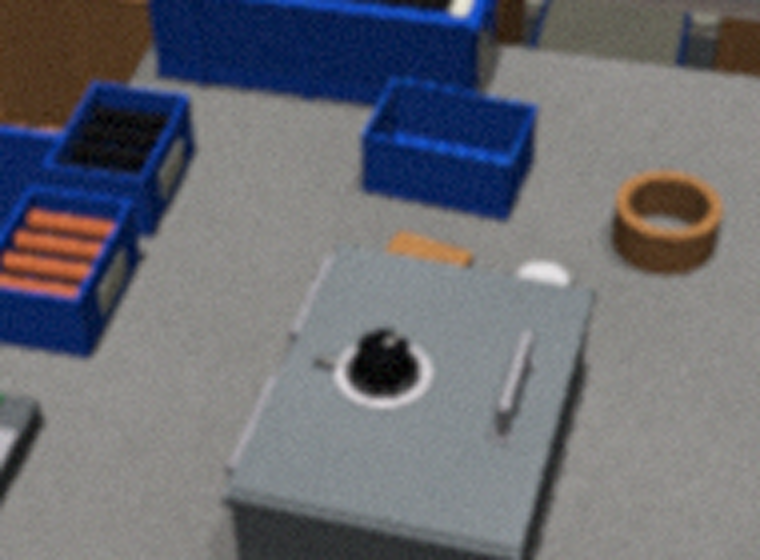

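The top view shows the box centred near px (310,215). The dial is at px (311,207) with its white line pointing right and down, the handle is at (309,239), the tubes are on the left, and the carton and jar are on the right. The side crop agrees. Next I'll fit the dial axis, yaw and number.

```bash
cat >> h.py <<'E'
def patch(s,c,z,half=40,n=320):
    "top-down rectified view at height z: row up=+x, col right=-y"
    g=np.linspace(-half,half,n); yy,xx=np.meshgrid(-g,-g)
    X=np.c_[(c[0]+xx).ravel(),(c[1]+yy).ravel(),np.full(n*n,z)]
    p=proj(s,X).reshape(n,n,2).astype(np.float32)
    return cv2.remap(s["color"],p[...,0],p[...,1],cv2.INTER_CUBIC)
E
python3 - <<'E'
from h import *
print("tips",arm.tips_ahead)
s=viewer.snapshot("top");t=viewer.snapshot("side")
h=hit(s,[[296.25,237],[323,239.25]],136);print("handle",h,h.mean(0),np.degrees(np.arctan2(*(h[0]-h[1])[1::-1]))-90)
print("dialskirt",hit(s,[[311.3,206.6]],108),"index",hit(s,[[312.4,192]],104))
ht=hit(t,[[180+528/4,100+333/4],[180+503/4,100+410/4]],136);print("handle side",ht,ht.mean(0))
g=[]
c=np.array([550,-117.])
for q in(s,t):
    g.append(np.hstack([patch(q,c,135),patch(q,c,111)]))
cv2.imwrite("pics/knob.png",np.vstack(g)[...,::-1])
E
```

```text
tips 11.0
handle [[ 450.17002391  -71.98744277  136.        ]
 [ 445.60381156 -157.03546646  136.        ]] [ 447.88691773 -114.51145462  136.        ] -3.073248885428498
dialskirt [[ 552.43403677 -119.92002884  108.        ]] index [[ 601.51230054 -122.83337176  104.        ]]
handle side [[ 444.77303799 -152.79433097  136.        ]
 [ 449.28526706  -67.27874954  136.        ]] [ 447.02915252 -110.03654025  136.        ]
```

View pics/knob.png

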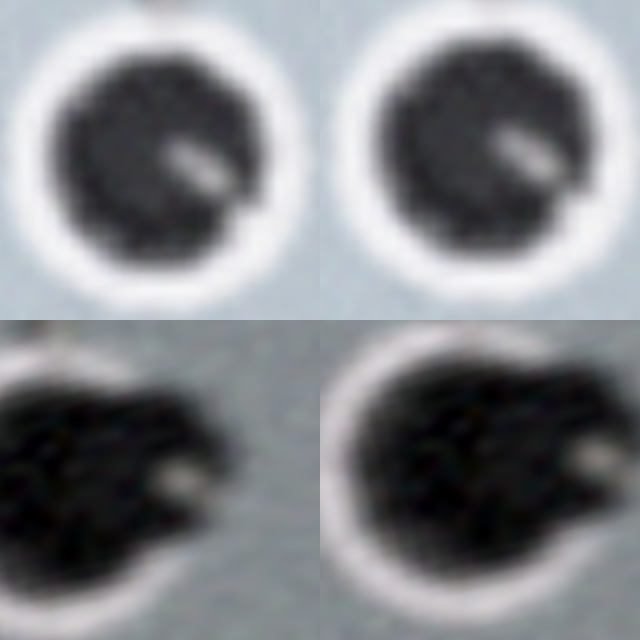

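The top-camera patch shows the knob centre at about (551.5,-118) and the line and zero mark at about -124° in world. The number is therefore about 26.6, which I'll refine numerically.

```bash
cat >> h.py <<'E'
def dialfit(s,c0,yaw=-3.05):
    "fit centre (ring at z=111) and the line angle (z=135) by a small render-match"
    from scipy.optimize import minimize
    P=patch(s,c0,111,36,145)[...].astype(float).mean(2)
    T=patch(s,c0,135,36,145).astype(float).mean(2)
    g=np.linspace(-36,36,145); yy,xx=np.meshgrid(-g,-g)
    R=s["color"].mean()
    out=[]
    for w0 in (0,):
        def line(p,img,r0,r1,wd):
            a=p; r=np.linspace(r0,r1,25); off=np.linspace(-wd,wd,7)
            r,o=np.meshgrid(r,off)
            x=p[1]+r*np.cos(a[0])-o*np.sin(a[0]); y=p[2]+r*np.sin(a[0])+o*np.cos(a[0])
            return cv2.remap(img.astype(np.float32),((36-y)*2).astype(np.float32),((36-x)*2).astype(np.float32),cv2.INTER_LINEAR).mean()
        return line,P,T
E
python3 - <<'E'
from h import *
S=[viewer.snapshot("top") for _ in range(4)]
s=dict(S[0]);s["color"]=np.mean([q["color"] for q in S],0).astype(np.float32)
c=np.array([551.5,-118.3])
line,P,T=dialfit(s,c)
A=np.radians(np.arange(0,360,2))
for cx in(-1.5,0,1.5):
  for cy in(-1.5,0,1.5):
    k=[line((a,cx,cy),T,4,18,1) for a in A]; z=[line((a,cx,cy),P,20.5,23,1.5) for a in A]
    i=int(np.argmax(k)); print(cx,cy,"line",np.degrees(A[i])-360,round(k[i],1),"ring-mark",np.degrees(A[int(np.argmax(z))])-360,round(max(z),1))
# ring centre: skirt outer edge vs lid (blue-ish lid)
P3=patch(s,c,111,40,320).astype(float); w=(P3.min(2)>215)
v,u=np.nonzero(w); (a,b),r=cv2.minEnclosingCircle(np.float32(np.c_[u,v])[::3]); e=cv2.fitEllipse(cv2.convexHull(np.int32(np.c_[u,v])))
print("ring",e, c+[-(e[0][1]-160)/4,-(e[0][0]-160)/4])
# depth centre of knob
Q=cloud(S[0]);m=(Q[...,2]>128)&(np.hypot(Q[...,0]-c[0],Q[...,1]-c[1])<30);print("depth",np.median(Q[m],0),Q[m].mean(0),m.sum())
E
```

```text
-1.5 -1.5 line -113.99999999999997 144.7 ring-mark -122.0 171.4
-1.5 0 line -109.99999999999997 147.0 ring-mark -120.00000000000003 145.9
-1.5 1.5 line -105.99999999999997 147.0 ring-mark -116.0 120.6
0 -1.5 line -120.00000000000003 148.4 ring-mark -123.99999999999997 155.6
0 0 line -116.0 150.3 ring-mark -122.0 131.1
0 1.5 line -112.0 149.8 ring-mark -113.99999999999997 113.6
1.5 -1.5 line -126.0 151.2 ring-mark -126.0 139.2
1.5 0 line -122.0 152.4 ring-mark -122.0 119.0
1.5 1.5 line -118.0 151.2 ring-mark -113.99999999999997 112.9Traceback (most recent call last):
  File "<stdin>", line 13, in <module>
cv2.error: OpenCV(4.12.0) /io/opencv/modules/imgproc/src/shapedescr.cpp:201: error: (-215:Assertion failed) count >= 0 && (depth == CV_32F || depth == CV_32S) in function 'minEnclosingCircle'
```

Request:
carry_out([
  [0, 22.5, 23.8, 2.2, 0, 0, 0],
  [0, 22.5, 23.8, 2.2, 0, 0, 0],
  [0, 22.5, 23.8, 2.2, 0, 0, 0],
  [0, 22.5, 23.8, 2.2, 0, 0, 0],
  [0, 22.5, 23.8, 2.2, 0, 0, 0],
])

```text
time: 1.37
tcp_pos: [240.1, 458.2, 231.3]
eef_rot: [-3.115, 0.409, -0.0]
contact_force: [-0.0, -0.3, -0.4]
width: 0.999
finger_force: 0.0
```

Request:
carry_out([
  [0, 22.5, 23.8, 2.2, 0, 0, 0],
  [0, 22.5, 23.8, 2.2, 0, 0, 0],
  [0, 22.5, 23.8, 2.2, 0, 0, 0],
  [0, 22.5, 23.8, 2.2, 0, 0, 0],
  [0, 22.5, 23.8, 2.2, 0, 0, 0],
])

```text
time: 1.78
tcp_pos: [317.9, 314.1, 220.5]
eef_rot: [-3.114, 0.409, -0.001]
contact_force: [0.7, 0.1, 0.3]
width: 1.0
finger_force: 0.0
```

Request:
carry_out([
  [0, 22.5, 23.8, 2.2, 0, 0, 0],
  [0, 22.5, 23.8, 2.2, 0, 0, 0],
  [0, 22.5, 23.8, 2.2, 0, 0, 0],
  [0, 22.5, 23.8, 2.2, 0, 0, 0],
  [0, 22.5, 23.8, 2.2, 0, 0, 0],
])

```text
time: 2.2
tcp_pos: [395.8, 170.1, 209.7]
eef_rot: [-3.114, 0.409, -0.001]
contact_force: [0.1, 0.9, -0.2]
width: 0.998
finger_force: 0.0
```

Request:
carry_out([
  [0, 22.5, 23.8, 2.2, 0, 0, 0],
  [0, 22.5, 23.8, 2.2, 0, 0, 0],
  [0, 22.5, 23.8, 2.2, 0, 0, 0],
  [0, 22.5, 23.8, 2.2, 0, 0, 0],
  [0, 22.5, 23.8, 2.2, 0, 0, 0],
])

```text
time: 2.62
tcp_pos: [473.8, 25.9, 198.6]
eef_rot: [-3.114, 0.41, -0.001]
contact_force: [0.4, 0.5, 0.5]
width: 0.997
finger_force: 0.0
```

Request:
carry_out([
  [0, 22.5, 23.8, 2.2, 0, 0, 0],
  [0, 22.5, 23.8, 2.2, 0, 0, 0],
  [0, 22.5, 23.8, 2.2, 0, 0, 0],
  [0, 22.5, 23.8, 2.2, 0, 0, 0],
  [0, 22.5, 23.8, 2.2, 0, 0, 0],
])

```text
time: 3.03
tcp_pos: [551.7, -118.3, 187.3]
eef_rot: [-3.115, 0.41, -0.001]
contact_force: [1.0, 0.5, -0.9]
width: 1.004
finger_force: 0.0
```

```bash
cat >> h.py <<'E'
def go(x,y,z):
    o=arm.get_obs();R=Ro.from_rotvec(o["eef_rot"]).as_matrix()
    print("t",round(float(o["time"]),2),"tcp",np.round(o["tcp_pos"],1),"yaw",np.round(np.arctan2(R[1,0],R[0,0]),4),"zax",np.round(R[:,2],4),"j",np.round(o["joints"],3),"F",np.round(o["contact_force"],1),"M",np.round(o["moment"],2),"w",round(float(o["width"]),3),"ff",round(float(o["finger_force"]),1))
    if x is not None: print("shift",np.round(R.T@(np.array([x,y,z])-o["tcp_pos"]),1))
E
python3 -c "
from h import *
go(551.5,-118,126)"
```

```text
t 3.03 tcp [ 551.7 -118.3  187.3] yaw -0.262 zax [ 4.e-04 -0.e+00 -1.e+00] j [ 0.076  0.328 -0.224  0.    -1.018  1.233] F [ 1.   0.5 -0.9] M [ 0.08 -0.08  0.01] w 1.004 ff 0.0
shift [-0.3 -0.2 61.3]
```

Request:
carry_out([
  [0, 0, 0, 20, 0, 0, 0],
  [0, 0, 0, 20, 0, 0, 0],
  [0, 0, 0, 12, 0, 0, 0],
  [0, 0, 0, 9, 0, 0, 0],
  [0.4, 0, 0, 0, 0, 0, 0],
], newtons=25)

```text
time: 3.45
tcp_pos: [549.9, -116.7, 124.4]
eef_rot: [3.114, -0.411, -0.006]
contact_force: [-1.4, -0.6, -0.3]
width: 0.881
finger_force: 0.0
```

Request:
carry_out([
  [0.7, 0, 0, 0, 0, 0, 0],
  [0.7, 0, 0, 0, 0, 0, 0],
  [0.7, 0, 0, 0, 0, 0, 0],
  [0.7, 0, 0, 0, 0, 0, 0],
  [0.7, 0, 0, 0, 0, 0, 0],
])

```text
time: 3.87
tcp_pos: [551.7, -117.2, 128.0]
eef_rot: [3.114, -0.409, 0.004]
contact_force: [-0.8, -4.3, 5.0]
width: 0.457
finger_force: 25.9
```

```bash
python3 -c "
from h import *
go(551.5,-118,126)"
```

```text
t 3.87 tcp [ 551.7 -117.2  128. ] yaw -0.2612 zax [ 0.0023 -0.0011 -1.    ] j [ 0.079  0.39  -0.3    0.002 -0.878  1.23 ] F [-0.8 -4.3  5. ] M [-1.09  0.39 -0.02] w 0.457 ff 25.9
shift [-0.   0.8  2. ]
```

Request:
carry_out([
  [0.7, 0, 1, -2, 0, 0, 0],
  [0.7, 0, 0, 0, 0, 0, 0],
  [0.7, 0, 0, 0, 0, 0, 0],
  [0.7, 0, 0, 0, 0, 0, 0],
  [0.7, 0, 0, 0, 0, 0, 0],
], newtons=35)

```text
time: 4.28
tcp_pos: [551.4, -117.4, 128.2]
eef_rot: [-3.114, 0.41, -0.002]
contact_force: [2.1, -1.7, -2.5]
width: 0.454
finger_force: 36.8
```

```bash
python3 -c "
from h import *
go(551.5,-118,126)
S=[viewer.snapshot(n) for n in ('top','side')]
cv2.imwrite('pics/g1.png',np.hstack([cv2.resize(s['color'][150:250,l:l+100,::-1],None,fx=4,fy=4,interpolation=cv2.INTER_CUBIC) for s,l in zip(S,(260,225))]))"
```

```text
t 4.28 tcp [ 551.4 -117.4  128.2] yaw -0.2616 zax [ 1.1e-03  2.0e-04 -1.0e+00] j [ 0.078  0.39  -0.299 -0.    -0.881  1.232] F [ 2.1 -1.7 -2.5] M [-0.28 -0.8   0.01] w 0.454 ff 36.8
shift [0.3 0.6 2.2]
```

View pics/g1.png

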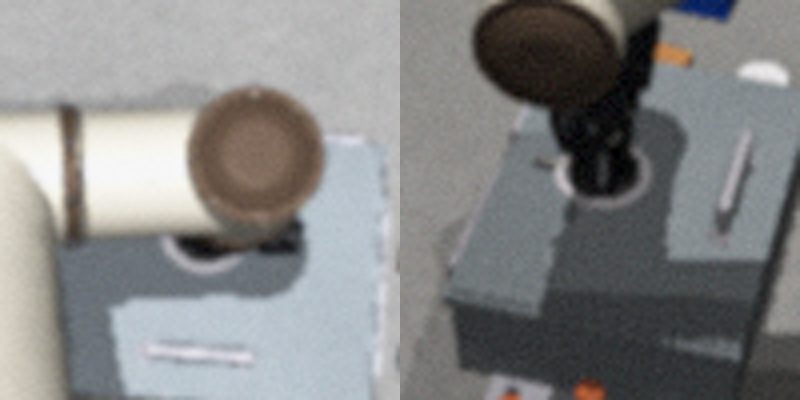

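Side view shows the fingers holding the knob just above the skirt, and forces are small. Now I'll turn right.

Request:
carry_out([
  [0.7, 0, 0, 0, 0, 0, 0.12],
  [0.7, 0, 0, 0, 0, 0, 0.12],
  [0.7, 0, 0, 0, 0, 0, 0.12],
  [0.7, 0, 0, 0, 0, 0, 0.12],
  [0.7, 0, 0, 0, 0, 0, 0.12],
])

```text
time: 4.8
tcp_pos: [552.6, -116.1, 128.3]
eef_rot: [-2.848, 1.318, -0.005]
contact_force: [5.5, 4.6, -3.5]
width: 0.456
finger_force: 36.6
```

Request:
carry_out([
  [0.7, 0, 0, 0, 0, 0, 0.12],
  [0.7, 0, 0, 0, 0, 0, 0.12],
  [0.7, 0, 0, 0, 0, 0, 0.12],
  [0.7, 0, 0, 0, 0, 0, 0.12],
  [0.7, 0, 0, 0, 0, 0, 0.12],
])

```text
time: 5.22
tcp_pos: [554.3, -115.6, 128.4]
eef_rot: [-2.329, 2.097, -0.007]
contact_force: [8.4, 3.4, -7.0]
width: 0.45
finger_force: 36.4
```

```bash
python3 -c "
from h import *
go(551.5,-118,128.3)"
```

```text
t 5.22 tcp [ 554.3 -115.6  128.4] yaw -1.4664 zax [ 0.0086  0.0024 -1.    ] j [ 0.08   0.391 -0.297 -0.002 -0.875  0.026] F [ 8.4  3.4 -7. ] M [ 1.3  -2.71  0.11] w 0.45 ff 36.4
shift [2.1 3.1 0. ]
```

Request:
carry_out([
  [0.7, -1.2, -2.6, 1.2, 0, 0, 0.12],
  [0.7, 0, 0, 0, 0, 0, 0.12],
  [0.7, 0, 0, 0, 0, 0, 0.12],
  [0.7, 0, 0, 0, 0, 0, 0.12],
  [0.7, 0, 0, 0, 0, 0, 0.12],
])

```text
time: 5.63
tcp_pos: [556.5, -115.7, 128.2]
eef_rot: [-1.606, 2.692, -0.007]
contact_force: [6.9, -1.9, -2.9]
width: 0.451
finger_force: 36.8
```

Request:
carry_out([
  [0.7, 0, 0, 0, 0, 0, 0.12],
  [0.7, 0, 0, 0, 0, 0, 0.12],
  [0.7, 0, 0, 0, 0, 0, 0.12],
  [0.7, 0, 0, 0, 0, 0, 0.12],
  [0.7, 0, 0, 0, 0, 0, 0.12],
])

```text
time: 6.05
tcp_pos: [557.6, -117.0, 128.3]
eef_rot: [-0.739, 3.044, -0.007]
contact_force: [10.0, -7.3, -6.4]
width: 0.456
finger_force: 36.5
```

Request:
carry_out([
  [0.7, 0, 0, 0, 0, 0, 0.1],
  [0.7, 0, 0, 0, 0, 0, 0.08],
  [0.7, 0, 0, 0, 0, 0, 0.035],
  [0.7, 0, 0, 0, 0, 0, 0.01],
  [0.7, 0, 0, 0, 0, 0, 0],
])

```text
time: 6.47
tcp_pos: [557.7, -117.7, 128.4]
eef_rot: [-0.401, 3.106, -0.007]
contact_force: [10.2, -7.8, -6.6]
width: 0.453
finger_force: 36.6
```

```bash
python3 -c "
from h import *
go(551.5,-118,128.3)"
```

```text
t 6.47 tcp [ 557.7 -117.7  128.4] yaw -2.8849 zax [ 0.0099 -0.0031 -0.9999] j [ 0.078  0.395 -0.292  0.005 -0.874 -1.396] F [10.2 -7.8 -6.6] M [-2.96 -2.97  0.09] w 0.453 ff 36.6
shift [ 6.1  1.2 -0. ]
```

Request:
carry_out([
  [0.7, -2.4, -2.7, 1.5, 0, 0, 0],
  [0.7, 0, 0, 0, 0, 0, 0],
  [0.45, 0, 0, 0, 0, 0, 0],
  [0, 0, 0, 0, 0, 0, 0],
  [0, 0, 0, -6, 0, 0, 0],
])

```text
time: 6.88
tcp_pos: [554.3, -117.9, 130.2]
eef_rot: [0.398, -3.111, -0.002]
contact_force: [0.6, 0.2, -0.1]
width: 0.816
finger_force: 0.0
```

Request:
carry_out([
  [0, 0, 0, -25, 0, 0, 0],
  [0, 0, 0, -30, 0, 0, 0],
  [0, -10, 38.7, 0, 0, 0, 0],
  [0, -10, 38.7, 0, 0, 0, 0],
  [0, -10, 38.7, 0, 0, 0, 0],
])

```text
time: 7.3
tcp_pos: [555.3, 2.5, 187.3]
eef_rot: [0.396, -3.117, -0.001]
contact_force: [1.0, 0.9, -0.2]
width: 0.999
finger_force: 0.0
```

Request:
carry_out([
  [0, -10, 38.7, 0, 0, 0, 0],
  [0, 0, 0, 0, 0, 0, 0],
  [0, 0, 0, 0, 0, 0, 0],
  [0, 0, 0, 0, 0, 0, 0],
  [0, 0, 0, 0, 0, 0, 0],
])

```text
time: 7.72
tcp_pos: [555.6, 40.8, 186.5]
eef_rot: [0.397, -3.115, 0.0]
contact_force: [-0.6, -0.2, 0.0]
width: 1.001
finger_force: 0.0
```

```bash
cat >> h.py <<'E'
def look(name,c=(552.5,-118.5)):
    S=[viewer.snapshot("top") for _ in range(3)]
    s=dict(S[0]);s["color"]=np.mean([q["color"] for q in S],0).astype(np.float32)
    c=np.array(c); line,P,T=dialfit(s,c); A=np.radians(np.arange(0,360,2))
    for cx in(-1.5,0,1.5):
      for cy in(-1.5,0,1.5):
        k=[line((a,cx,cy),T,4,18,1) for a in A]; z=[line((a,cx,cy),P,20.5,23,1.5) for a in A]
        i=int(np.argmax(k)); print(cx,cy,"line",round(np.degrees(A[i])),round(float(k[i]),1),"mark",round(np.degrees(A[int(np.argmax(z))])),round(float(max(z)),1))
    u=viewer.snapshot("side")
    cv2.imwrite(name,np.vstack([np.hstack([patch(q,c,135,40,300),patch(q,c,111,40,300)]) for q in(s,u)])[...,::-1])
E
python3 -c "
from h import *
go(554.7,-118.2,190)
look('pics/d1.png')"
```

```text
t 7.72 tcp [555.6  40.8 186.5] yaw -2.8879 zax [-9.e-04 -3.e-04 -1.e+00] j [ 0.364  0.318 -0.242 -0.    -1.012 -1.681] F [-0.6 -0.2  0. ] M [ 0.    0.01 -0.05] w 1.001 ff 0.0
shift [  40.8 -153.7   -3.4]
-1.5 -1.5 line 74 165.8 mark 174 116.4
-1.5 0 line 74 165.2 mark 78 123.1
-1.5 1.5 line 74 161.2 mark 78 143.2
0 -1.5 line 82 167.8 mark 80 114.1
0 0 line 82 166.8 mark 82 126.2
0 1.5 line 80 162.7 mark 82 147.0
1.5 -1.5 line 88 168.4 mark 84 115.0
1.5 0 line 88 167.5 mark 84 128.6
1.5 1.5 line 88 163.4 mark 84 149.6[ WARN:0@3.356] global loadsave.cpp:1063 imwrite_ Unsupported depth image for selected encoder is fallbacked to CV_8U.
```

View pics/d1.png

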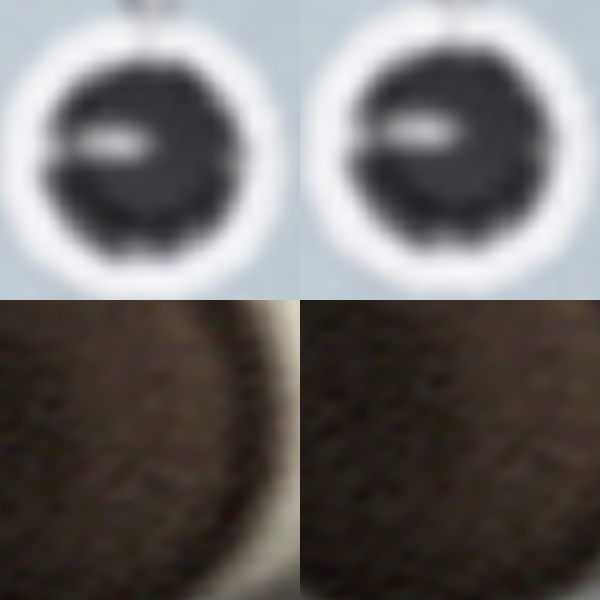

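The dial's mark and line point at about +85° in world, with the index at -3°. It reads about 9.8, which counts as 10. I'll regrip centred on the axis, then turn left 6.91 rad in two strokes.

Request:
carry_out([
  [0, 10.2, -38.4, 0, 0, 0, 0],
  [0, 10.2, -38.4, 0, 0, 0, 0],
  [0, 10.2, -38.4, 0, 0, 0, 0],
  [0, 10.2, -38.5, 0, 0, 0, 0],
  [0, 0, 0, 0, 0, 0, 0],
])

```text
time: 8.33
tcp_pos: [554.4, -123.3, 186.5]
eef_rot: [0.387, -3.117, 0.001]
contact_force: [-0.2, 0.7, 0.1]
width: 1.005
finger_force: 0.0
```

Request:
carry_out([
  [0, 0, 0, 25, 0, 0, 0],
  [0, 0, 0, 22, 0, 0, 0],
  [0, 0, 0, 11, 0, 0, 0],
  [0.35, 0, 0, 0, 0, 0, 0],
  [0.45, 0, 0, 0, 0, 0, 0],
])

```text
time: 8.75
tcp_pos: [555.0, -117.8, 128.3]
eef_rot: [0.398, -3.115, 0.0]
contact_force: [0.1, -0.2, 0.6]
width: 0.747
finger_force: 0.0
```

Request:
carry_out([
  [0.7, 0, 0, 0, 0, 0, 0],
  [0.7, 0, 0, 0, 0, 0, 0],
  [0.7, 0, 0, 0, 0, 0, 0],
  [0.7, 0, 0, 0, 0, 0, 0],
  [0.7, 0, 0, 0, 0, 0, 0],
])

```text
time: 9.17
tcp_pos: [556.4, -117.8, 130.3]
eef_rot: [-0.4, 3.113, -0.002]
contact_force: [0.7, -4.4, 6.1]
width: 0.451
finger_force: 35.6
```

```bash
python3 -c "
from h import *
go(554.7,-118.2,128.3)"
```

```text
t 9.17 tcp [ 556.4 -117.8  130.3] yaw -2.8862 zax [ 0.0034 -0.0011 -1.    ] j [ 0.077  0.394 -0.287  0.002 -0.887 -1.393] F [ 0.7 -4.4  6.1] M [-1.11 -0.01  0.01] w 0.451 ff 35.6
shift [1.7 0.  2. ]
```

Request:
carry_out([
  [0.7, 0, -1, -1.5, 0, 0, 0],
  [0.7, 0, 0, 0, 0, 0, -0.12],
  [0.7, 0, 0, 0, 0, 0, -0.12],
  [0.7, 0, 0, 0, 0, 0, -0.12],
  [0.7, 0, 0, 0, 0, 0, -0.12],
])

```text
time: 9.58
tcp_pos: [555.8, -117.6, 130.4]
eef_rot: [-1.136, 2.927, 0.001]
contact_force: [0.7, -0.5, 2.6]
width: 0.449
finger_force: 36.1
```

Request:
carry_out([
  [0.7, 0, 0, 0, 0, 0, -0.12],
  [0.7, 0, 0, 0, 0, 0, -0.12],
  [0.7, 0, 0, 0, 0, 0, -0.12],
  [0.7, 0, 0, 0, 0, 0, -0.12],
  [0.7, 0, 0, 0, 0, 0, -0.12],
])

```text
time: 10.0
tcp_pos: [555.2, -117.4, 130.4]
eef_rot: [-1.951, 2.462, 0.002]
contact_force: [-1.1, 1.5, 3.5]
width: 0.451
finger_force: 36.2
```

Request:
carry_out([
  [0.7, 0, 0, 0, 0, 0, -0.12],
  [0.7, 0, 0, 0, 0, 0, -0.12],
  [0.7, 0, 0, 0, 0, 0, -0.12],
  [0.7, 0, 0, 0, 0, 0, -0.12],
  [0.7, 0, 0, 0, 0, 0, -0.12],
])

```text
time: 10.42
tcp_pos: [554.5, -117.6, 130.4]
eef_rot: [2.592, -1.775, -0.004]
contact_force: [-2.9, -0.0, 4.8]
width: 0.451
finger_force: 36.3
```

```bash
python3 -c "
from h import *
go(554.7,-118.2,128.3)"
```

```text
t 10.42 tcp [ 554.5 -117.6  130.4] yaw -1.2009 zax [-2.3e-03  8.0e-04 -1.0e+00] j [ 0.076  0.393 -0.286 -0.001 -0.893  0.294] F [-2.9 -0.   4.8] M [ 0.02  0.78 -0.02] w 0.451 ff 36.3
shift [ 0.6 -0.   2.1]
```

Request:
carry_out([
  [0.7, 0, 0, -1, 0, 0, -0.12],
  [0.7, 0, 0, 0, 0, 0, -0.12],
  [0.7, 0, 0, 0, 0, 0, -0.12],
  [0.7, 0, 0, 0, 0, 0, -0.12],
  [0.7, 0, 0, 0, 0, 0, -0.12],
])

```text
time: 10.83
tcp_pos: [553.9, -118.0, 130.5]
eef_rot: [3.0, -0.93, -0.006]
contact_force: [-1.8, -1.7, 1.4]
width: 0.449
finger_force: 35.9
```

Request:
carry_out([
  [0.7, 0, 0, 0, 0, 0, -0.12],
  [0.7, 0, 0, 0, 0, 0, -0.12],
  [0.7, 0, 0, 0, 0, 0, -0.12],
  [0.7, 0, 0, 0, 0, 0, -0.12],
  [0.7, 0, 0, 0, 0, 0, -0.12],
])

```text
time: 11.25
tcp_pos: [553.8, -118.7, 130.5]
eef_rot: [3.141, -0.002, -0.006]
contact_force: [-1.3, -4.3, 0.8]
width: 0.453
finger_force: 35.9
```

Request:
carry_out([
  [0.7, 0, 0, 0, 0, 0, -0.12],
  [0.7, 0, 0, 0, 0, 0, -0.12],
  [0.7, 0, 0, 0, 0, 0, -0.12],
  [0.7, 0, 0, 0, 0, 0, -0.12],
  [0.7, 0, 0, 0, 0, 0, -0.12],
])

```text
time: 11.67
tcp_pos: [554.3, -119.3, 130.5]
eef_rot: [3.001, 0.926, -0.005]
contact_force: [-0.9, -6.0, -1.0]
width: 0.448
finger_force: 35.8
```

Request:
carry_out([
  [0.7, 0, 0, 0, 0, 0, -0.12],
  [0.7, 0, 0, 0, 0, 0, -0.12],
  [0.7, 0, 0, 0, 0, 0, -0.12],
  [0.7, 0, 0, 0, 0, 0, -0.12],
  [0.7, 0, 0, 0, 0, 0, 0],
])

```text
time: 12.08
tcp_pos: [554.8, -119.4, 130.5]
eef_rot: [2.697, 1.611, -0.003]
contact_force: [0.4, -7.0, -1.5]
width: 0.452
finger_force: 35.8
```

Request:
carry_out([
  [0.7, 0, 0, 0, 0, 0, 0],
  [0.7, 0, 0, 0, 0, 0, 0],
  [0.7, 0, 0, 0, 0, 0, 0],
  [0.7, 0, 0, 0, 0, 0, 0],
  [0.7, 0, 0, 0, 0, 0, 0],
])

```text
time: 12.5
tcp_pos: [554.8, -119.4, 130.5]
eef_rot: [2.7, 1.605, -0.003]
contact_force: [-0.3, -8.1, -1.6]
width: 0.451
finger_force: 35.8
```

```bash
python3 -c "
from h import *
go(554.7,-118.2,128.3)"
```

```text
t 12.5 tcp [ 554.8 -119.4  130.5] yaw 1.0729 zax [-0.0017 -0.0014 -1.    ] j [ 7.400e-02  3.940e-01 -2.860e-01  2.000e-03 -8.930e-01  2.569e+00] F [-0.3 -8.1 -1.6] M [-2.28 -0.29  0.02] w 0.451 ff 35.8
shift [ 1.  -0.7  2.2]
```

Request:
carry_out([
  [0.7, -1.8, 1, 0, 0, 0, 0],
  [0.7, 0, 0, 0, 0, 0, 0],
  [0.45, 0, 0, 0, 0, 0, 0],
  [0, 0, 0, 0, 0, 0, 0],
  [0, 0, 0, -8, 0, 0, 0],
])

```text
time: 12.92
tcp_pos: [554.4, -119.8, 137.8]
eef_rot: [-2.698, -1.605, 0.004]
contact_force: [-0.3, -0.3, -0.8]
width: 0.814
finger_force: 0.0
```

Request:
carry_out([
  [0, 0, 0, 0, 0, 0, 0],
  [0, 0, 0, 0, 0, 0, 0.12],
  [0, 0, 0, 0, 0, 0, 0.12],
  [0, 0, 0, 0, 0, 0, 0.12],
  [0, 0, 0, 0, 0, 0, 0.12],
])

```text
time: 13.33
tcp_pos: [555.8, -120.0, 139.7]
eef_rot: [3.007, 0.91, 0.002]
contact_force: [0.7, -0.3, 0.2]
width: 0.993
finger_force: 0.0
```

Request:
carry_out([
  [0, 0, 0, 0, 0, 0, 0.12],
  [0, 0, 0, 0, 0, 0, 0.12],
  [0, 0, 0, 0, 0, 0, 0.12],
  [0, 0, 0, 0, 0, 0, 0.12],
  [0, 0, 0, 0, 0, 0, 0.12],
])

```text
time: 13.75
tcp_pos: [555.8, -120.1, 139.6]
eef_rot: [-3.141, 0.02, -0.002]
contact_force: [0.6, 0.3, 1.4]
width: 0.999
finger_force: 0.0
```

Request:
carry_out([
  [0, 0, 0, 0, 0, 0, 0.12],
  [0, 0, 0, 0, 0, 0, 0.12],
  [0, 0, 0, 0, 0, 0, 0.12],
  [0, 0, 0, 0, 0, 0, 0.12],
  [0, 0, 0, 0, 0, 0, 0.12],
])

```text
time: 14.17
tcp_pos: [555.8, -120.1, 139.6]
eef_rot: [-2.995, 0.947, -0.001]
contact_force: [-0.1, 0.9, 1.3]
width: 1.0
finger_force: 0.0
```

Request:
carry_out([
  [0, 0, 0, 0, 0, 0, 0.12],
  [0, 0, 0, 0, 0, 0, 0.12],
  [0, 0, 0, 0, 0, 0, 0.12],
  [0, 0, 0, 0, 0, 0, 0.12],
  [0, 0, 0, 0, 0, 0, 0.12],
])

```text
time: 14.58
tcp_pos: [555.8, -120.1, 139.6]
eef_rot: [-2.581, 1.79, -0.001]
contact_force: [-0.6, -0.5, -1.0]
width: 1.0
finger_force: 0.0
```

Request:
carry_out([
  [0, 0, 0, 0, 0, 0, 0.12],
  [0, 0, 0, 0, 0, 0, 0.12],
  [0, 0, 0, 0, 0, 0, 0.12],
  [0, 0, 0, 0, 0, 0, 0.12],
  [0, 0, 0, 0, 0, 0, 0.12],
])

```text
time: 15.0
tcp_pos: [555.8, -120.1, 139.7]
eef_rot: [-1.937, 2.472, -0.001]
contact_force: [-0.3, 0.2, 0.7]
width: 1.002
finger_force: 0.0
```

Request:
carry_out([
  [0, 0, 0, 0, 0, 0, 0.12],
  [0, 0, 0, 0, 0, 0, 0.02],
  [0, 0, 0, 0, 0, 0, 0],
  [0, 0, 0, 0, 0, 0, 0],
  [0, 0, 0, 0, 0, 0, 0],
])

```text
time: 15.42
tcp_pos: [555.6, -120.2, 139.3]
eef_rot: [-1.769, 2.596, -0.0]
contact_force: [-0.7, -0.1, -0.4]
width: 0.998
finger_force: 0.0
```

```bash
python3 -c "
from h import *
go(555,-118.6,130)"
```

```text
t 15.42 tcp [ 555.6 -120.2  139.3] yaw -1.945 zax [ 3.e-04  0.e+00 -1.e+00] j [ 0.072  0.385 -0.274  0.    -0.911 -0.446] F [-0.7 -0.1 -0.4] M [0.03 0.03 0.04] w 0.998 ff 0.0
shift [-1.3  1.1  9.3]
```

Request:
carry_out([
  [0, -1.3, 1.1, 4, 0, 0, 0],
  [0, 0, 0, 4.5, 0, 0, 0],
  [0.35, 0, 0, 0, 0, 0, 0],
  [0.45, 0, 0, 0, 0, 0, 0],
  [0.7, 0, 0, 0, 0, 0, 0],
])

```text
time: 15.83
tcp_pos: [554.9, -118.7, 130.4]
eef_rot: [1.767, -2.597, -0.0]
contact_force: [0.2, 0.1, -0.5]
width: 0.607
finger_force: 0.0
```

Request:
carry_out([
  [0.7, 0, 0, 0, 0, 0, 0],
  [0.7, 0, 0, 0, 0, 0, 0],
  [0.7, 0, 0, 0, 0, 0, 0],
  [0.7, 0, 0, 0, 0, 0, 0],
  [0.7, 0, 0, 0, 0, 0, 0],
])

```text
time: 16.25
tcp_pos: [555.1, -118.7, 130.9]
eef_rot: [-1.767, 2.597, -0.0]
contact_force: [-0.2, -0.5, 2.0]
width: 0.453
finger_force: 35.1
```

```bash
python3 -c "
from h import *
go(555,-118.6,130)"
```

```text
t 16.25 tcp [ 555.1 -118.7  130.9] yaw -1.9466 zax [ 4.e-04 -1.e-04 -1.e+00] j [ 0.075  0.393 -0.286  0.    -0.891 -0.451] F [-0.2 -0.5  2. ] M [0.11 0.14 0.02] w 0.453 ff 35.1
shift [-0.   0.1  0.9]
```

Request:
carry_out([
  [0.7, 0, 0, 0, 0, 0, -0.12],
  [0.7, 0, 0, 0, 0, 0, -0.12],
  [0.7, 0, 0, 0, 0, 0, -0.12],
  [0.7, 0, 0, 0, 0, 0, -0.12],
  [0.7, 0, 0, 0, 0, 0, -0.12],
])

```text
time: 16.67
tcp_pos: [555.0, -118.7, 130.9]
eef_rot: [-2.462, 1.952, -0.001]
contact_force: [0.2, 0.3, 1.1]
width: 0.453
finger_force: 35.1
```

Request:
carry_out([
  [0.7, 0, 0, 0, 0, 0, -0.12],
  [0.7, 0, 0, 0, 0, 0, -0.12],
  [0.7, 0, 0, 0, 0, 0, -0.12],
  [0.7, 0, 0, 0, 0, 0, -0.12],
  [0.7, 0, 0, 0, 0, 0, -0.12],
])

```text
time: 17.08
tcp_pos: [555.0, -118.7, 130.9]
eef_rot: [2.928, -1.137, 0.0]
contact_force: [-0.2, 0.3, 2.1]
width: 0.454
finger_force: 35.1
```

Request:
carry_out([
  [0.7, 0, 0, 0, 0, 0, -0.12],
  [0.7, 0, 0, 0, 0, 0, -0.12],
  [0.7, 0, 0, 0, 0, 0, -0.12],
  [0.7, 0, 0, 0, 0, 0, -0.12],
  [0.7, 0, 0, 0, 0, 0, -0.12],
])

```text
time: 17.5
tcp_pos: [555.0, -118.7, 130.9]
eef_rot: [3.134, -0.222, 0.001]
contact_force: [-0.9, -0.2, 2.5]
width: 0.449
finger_force: 35.1
```

Request:
carry_out([
  [0.7, 0, 0, 0, 0, 0, -0.12],
  [0.7, 0, 0, 0, 0, 0, -0.12],
  [0.7, 0, 0, 0, 0, 0, -0.12],
  [0.7, 0, 0, 0, 0, 0, -0.12],
  [0.7, 0, 0, 0, 0, 0, -0.12],
])

```text
time: 17.92
tcp_pos: [555.0, -118.7, 130.9]
eef_rot: [3.059, 0.714, 0.001]
contact_force: [-0.2, -0.0, 1.9]
width: 0.45
finger_force: 35.1
```

Request:
carry_out([
  [0.7, 0, 0, 0, 0, 0, -0.12],
  [0.7, 0, 0, 0, 0, 0, -0.12],
  [0.7, 0, 0, 0, 0, 0, -0.12],
  [0.7, 0, 0, 0, 0, 0, -0.1],
  [0.7, 0, 0, 0, 0, 0, -0.06],
])

```text
time: 18.33
tcp_pos: [555.1, -118.8, 130.9]
eef_rot: [2.774, 1.475, 0.001]
contact_force: [-0.9, 0.4, 2.2]
width: 0.451
finger_force: 35.1
```

Request:
carry_out([
  [0.7, 0, 0, 0, 0, 0, -0.03],
  [0.7, 0, 0, 0, 0, 0, 0],
  [0.7, 0, 0, 0, 0, 0, 0],
  [0.7, 0, 0, 0, 0, 0, 0],
  [0.7, 0, 0, 0, 0, 0, 0],
])

```text
time: 18.75
tcp_pos: [555.1, -118.8, 130.9]
eef_rot: [2.755, 1.51, 0.0]
contact_force: [-0.5, -0.8, 2.7]
width: 0.455
finger_force: 35.2
```

```bash
python3 -c "
from h import *
go(555,-118.6,130)"
```

```text
t 18.75 tcp [ 555.1 -118.8  130.9] yaw 1.0028 zax [ 4.e-04 -2.e-04 -1.e+00] j [ 0.075  0.393 -0.286  0.    -0.891  2.499] F [-0.5 -0.8  2.7] M [-0.1   0.14  0.02] w 0.455 ff 35.2
shift [ 0.1 -0.2  0.9]
```

Request:
carry_out([
  [0.7, 0, 0, 0, 0, 0, 0.08],
  [0.7, 0, 0, 0, 0, 0, 0.08],
  [0.7, 0, 0, 0, 0, 0, 0.08],
  [0.7, 0, 0, 0, 0, 0, 0.06],
  [0.7, 0, 0, 0, 0, 0, 0.04],
])

```text
time: 19.17
tcp_pos: [555.1, -118.8, 130.9]
eef_rot: [2.971, 1.019, 0.0]
contact_force: [-0.4, -0.7, 3.3]
width: 0.45
finger_force: 35.2
```

```bash
cat >> h.py <<'E'
def m(): 
    o=arm.get_obs();R=Ro.from_rotvec(o["eef_rot"]).as_matrix();print(round(float(o["time"]),2),"turned",round(1.0028-np.arctan2(R[1,0],R[0,0]),4),"M",np.round(o["moment"],3),"jt6",round(float(o["joint_torque"][5]),3))
E
python3 -c "
from h import *
m()"
```

```text
19.17 turned 0.3422 M [-0.17   0.214  0.035] jt6 0.15
```

Request:
carry_out([
  [0.7, 0, 0, 0, 0, 0, 0.02],
  [0.7, 0, 0, 0, 0, 0, 0.02],
  [0.7, 0, 0, 0, 0, 0, 0.02],
  [0.7, 0, 0, 0, 0, 0, 0],
  [0.7, 0, 0, 0, 0, 0, 0],
])

```text
time: 19.58
tcp_pos: [555.1, -118.8, 130.8]
eef_rot: [2.999, 0.934, 0.001]
contact_force: [-1.0, -1.2, 4.0]
width: 0.449
finger_force: 35.3
```

```bash
python3 -c "
from h import *
m()"
```

```text
19.58 turned 0.3993 M [-0.289  0.201  0.004] jt6 -0.032
```

Request:
carry_out([
  [0.7, 0, 0, 0, 0, 0, 0.02],
  [0.7, 0, 0, 0, 0, 0, 0.02],
  [0.7, 0, 0, 0, 0, 0, 0.02],
  [0.7, 0, 0, 0, 0, 0, 0],
  [0.7, 0, 0, 0, 0, 0, 0],
])

```text
time: 20.0
tcp_pos: [555.1, -118.7, 130.8]
eef_rot: [3.026, 0.843, 0.001]
contact_force: [0.2, -1.3, 5.1]
width: 0.453
finger_force: 35.3
```

```bash
python3 -c "
from h import *
m()"
```

```text
20.0 turned 0.4596 M [-0.336  0.137  0.046] jt6 -0.041
```

Request:
carry_out([
  [0.7, 0, 0, 0, 0, 0, 0.02],
  [0.7, 0, 0, 0, 0, 0, 0.02],
  [0.7, 0, 0, 0, 0, 0, 0.02],
  [0.7, 0, 0, 0, 0, 0, 0],
  [0.7, 0, 0, 0, 0, 0, 0],
])

```text
time: 20.42
tcp_pos: [555.1, -118.7, 130.8]
eef_rot: [3.05, 0.751, 0.001]
contact_force: [-0.7, -2.4, 5.3]
width: 0.454
finger_force: 35.4
```

```bash
python3 -c "
from h import *
m()"
```

```text
20.42 turned 0.5199 M [-0.368  0.177  0.057] jt6 -0.051
```

Request:
carry_out([
  [0.7, 0, 0, 0, 0, 0, 0.02],
  [0.7, 0, 0, 0, 0, 0, 0.02],
  [0.7, 0, 0, 0, 0, 0, 0.01],
  [0.7, 0, 0, 0, 0, 0, 0],
  [0.7, 0, 0, 0, 0, 0, 0],
])

```text
time: 20.83
tcp_pos: [555.1, -118.7, 130.8]
eef_rot: [3.068, 0.674, 0.001]
contact_force: [-1.0, -1.1, 4.5]
width: 0.452
finger_force: 35.4
```

```bash
python3 -c "
from h import *
m()"
```

```text
20.83 turned 0.5705 M [-0.302  0.198 -0.077] jt6 0.053
```

Request:
carry_out([
  [0.7, 0, 0, 0, 0, 0, 0.02],
  [0.7, 0, 0, 0, 0, 0, 0.02],
  [0.7, 0, 0, 0, 0, 0, 0.02],
  [0.7, 0, 0, 0, 0, 0, 0],
  [0.7, 0, 0, 0, 0, 0, 0],
])

```text
time: 21.25
tcp_pos: [555.1, -118.7, 130.8]
eef_rot: [3.087, 0.581, 0.001]
contact_force: [-0.3, -1.1, 6.6]
width: 0.449
finger_force: 35.4
```

```bash
python3 -c "
from h import *
m()"
```

```text
21.25 turned 0.6305 M [-0.29   0.201 -0.044] jt6 0.063
```

Request:
carry_out([
  [0.7, 0, 0, 0, 0, 0, 0.02],
  [0.7, 0, 0, 0, 0, 0, 0.02],
  [0.7, 0, 0, 0, 0, 0, 0.02],
  [0.7, 0, 0, 0, 0, 0, 0],
  [0.7, 0, 0, 0, 0, 0, 0],
])

```text
time: 21.67
tcp_pos: [555.0, -118.7, 130.8]
eef_rot: [3.103, 0.489, 0.0]
contact_force: [-1.0, -0.4, 6.0]
width: 0.447
finger_force: 35.4
```

```bash
python3 -c "
from h import *
m()"
```

```text
21.67 turned 0.6902 M [-0.364  0.228 -0.014] jt6 -0.007
```

Request:
carry_out([
  [0.7, 0, 0, 0, 0, 0, 0.02],
  [0.7, 0, 0, 0, 0, 0, 0.02],
  [0.7, 0, 0, 0, 0, 0, 0.02],
  [0.7, 0, 0, 0, 0, 0, 0],
  [0.7, 0, 0, 0, 0, 0, 0],
])

```text
time: 22.08
tcp_pos: [555.0, -118.8, 130.8]
eef_rot: [3.116, 0.397, 0.0]
contact_force: [-0.7, -2.1, 4.2]
width: 0.454
finger_force: 35.4
```

```bash
python3 -c "
from h import *
m()"
```

```text
22.08 turned 0.7495 M [-0.447  0.196  0.179] jt6 -0.138
```

Request:
carry_out([
  [0.7, 0, 0, 0, 0, 0, 0.01],
  [0.7, 0, 0, 0, 0, 0, 0.01],
  [0.7, 0, 0, 0, 0, 0, 0.01],
  [0.7, 0, 0, 0, 0, 0, 0],
  [0.7, 0, 0, 0, 0, 0, 0],
])

```text
time: 22.5
tcp_pos: [555.0, -118.9, 130.8]
eef_rot: [3.121, 0.35, 0.0]
contact_force: [-0.6, -1.7, 5.4]
width: 0.452
finger_force: 35.4
```

```bash
python3 -c "
from h import *
m()"
```

```text
22.5 turned 0.7792 M [-0.489  0.177  0.272] jt6 -0.206
```

The bolt stop is confirmed, at 0.27 N m and rising with the turn. I'll release, then move over to the handle.

Request:
carry_out([
  [0.7, 0, 0, 0, 0, 0, -0.03],
  [0.45, 0, 0, 0, 0, 0, 0],
  [0, 0, 0, 0, 0, 0, 0],
  [0, 0, 0, -4, 0, 0, 0],
  [0, 0, 0, -20, 0, 0, 0],
])

```text
time: 22.92
tcp_pos: [552.3, -118.3, 151.0]
eef_rot: [-3.115, -0.394, 0.013]
contact_force: [0.0, 1.2, 0.3]
width: 0.949
finger_force: 0.0
```

Request:
carry_out([
  [0, 0, 0, -38, 0, 0, 0],
  [0, -33.5, -9.5, 0, 0, 0, 0],
  [0, -33.5, -9.5, 0, 0, 0, 0],
  [0, -34, -10, 0, 0, 0, 0],
  [0, 0, 0, 0, 0, 0, 0.12],
])

```text
time: 23.33
tcp_pos: [442.5, -115.7, 191.6]
eef_rot: [-3.133, -0.202, 0.009]
contact_force: [-0.2, -0.5, 0.7]
width: 1.002
finger_force: 0.0
```

Request:
carry_out([
  [0, 0, 0, 0, 0, 0, 0.12],
  [0, 0, 0, 0, 0, 0, 0.12],
  [0, 0, 0, 0, 0, 0, 0.12],
  [0, 0, 0, 0, 0, 0, 0.12],
  [0, 0, 0, 0, 0, 0, 0.12],
])

```text
time: 23.75
tcp_pos: [449.7, -115.7, 192.5]
eef_rot: [-3.054, 0.737, 0.001]
contact_force: [0.6, 0.3, 0.1]
width: 0.996
finger_force: 0.0
```

Request:
carry_out([
  [0, 0, 0, 0, 0, 0, 0.12],
  [0, 0, 0, 0, 0, 0, 0.12],
  [0, 0, 0, 0, 0, 0, 0.12],
  [0, 0, 0, 0, 0, 0, 0.12],
  [0, 0, 0, 0, 0, 0, 0.12],
])

```text
time: 24.17
tcp_pos: [449.7, -115.7, 192.4]
eef_rot: [-2.7, 1.606, 0.001]
contact_force: [0.2, 0.4, 0.4]
width: 0.999
finger_force: 0.0
```

Request:
carry_out([
  [0, 0, 0, 0, 0, 0, 0.12],
  [0, 0, 0, 0, 0, 0, 0.12],
  [0, 0, 0, 0, 0, 0, 0.12],
  [0, 0, 0, 0, 0, 0, 0.08],
  [0, 0, 0, 0, 0, 0, 0],
])

```text
time: 24.58
tcp_pos: [449.7, -115.7, 192.4]
eef_rot: [2.289, -2.151, -0.001]
contact_force: [-0.4, 0.8, 0.3]
width: 1.004
finger_force: 0.0
```

```bash
python3 -c "
from h import *
go(450,-112.5,137)
s=viewer.snapshot('side');crop(s,'pics/h1.png',200,100,360,240,5)"
```

```text
t 24.58 tcp [ 449.7 -115.7  192.4] yaw -1.5087 zax [-5.e-04  4.e-04 -1.e+00] j [ 0.099  0.158 -0.445 -0.    -0.968 -0.037] F [-0.4  0.8  0.3] M [-0.03  0.02  0.03] w 1.004 ff 0.0
shift [-3.2 -0.5 55.4]
```

View pics/h1.png

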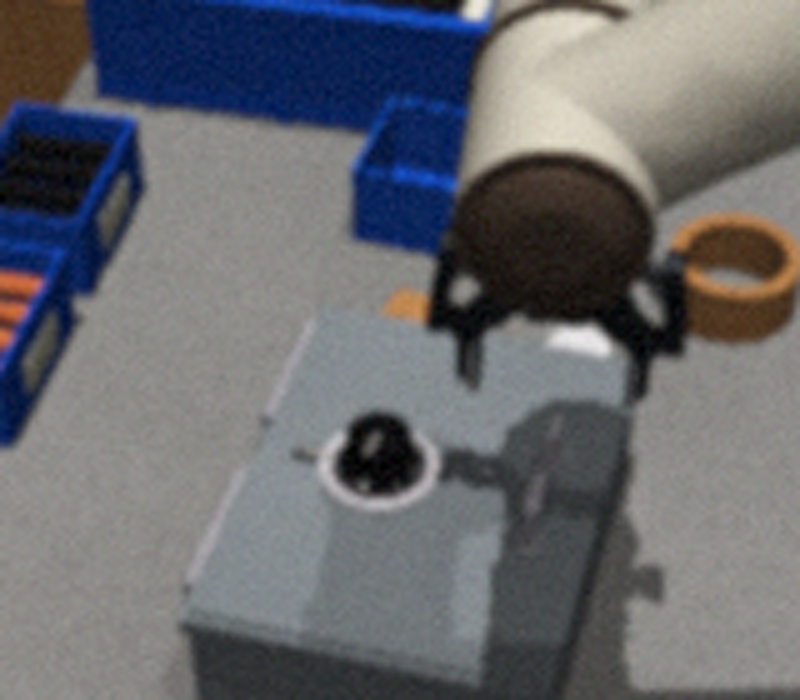

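The fingers straddle the handle and are well placed. I'll descend and grip.

Request:
carry_out([
  [0, 0, 0, 0, 0, 0, 0.115],
  [0, -3.2, 0, 10, 0, 0, 0],
  [0, 0, 0, 25, 0, 0, 0],
  [0, 0, 0, 15, 0, 0, 0],
  [0, 0, 0, 8, 0, 0, 0],
])

```text
time: 25.05
tcp_pos: [448.8, -112.6, 132.8]
eef_rot: [2.164, -2.274, -0.004]
contact_force: [0.7, -0.1, -0.7]
width: 0.999
finger_force: 0.0
```

Request:
carry_out([
  [0.5, 0, 0, 0, 0, 0, 0],
  [0.7, 0, 0, 0, 0, 0, 0],
  [0.8, 0, 0, 0, 0, 0, 0],
  [1, 0, 0, 0, 0, 0, 0],
  [1, 0, 0, 0, 0, 0, 0],
], newtons=25)

```text
time: 25.47
tcp_pos: [450.6, -112.7, 135.5]
eef_rot: [-2.163, 2.276, -0.002]
contact_force: [-0.4, -0.4, -0.1]
width: 0.301
finger_force: 0.0
```

Request:
carry_out([
  [1, 0, 0, 0, 0, 0, 0],
  [1, 0, 0, 0, 0, 0, 0],
  [1, 0, 0, 0, 0, 0, 0],
  [1, 0, 0, 0, 0, 0, 0],
  [1, 0, 0, 0, 0, 0, 0],
])

```text
time: 25.88
tcp_pos: [450.2, -112.7, 135.2]
eef_rot: [-2.164, 2.277, -0.001]
contact_force: [-2.1, 0.4, 5.6]
width: 0.106
finger_force: 24.7
```

```bash
python3 -c "
from h import *
go(450,-112.5,134)"
```

```text
t 25.88 tcp [ 450.2 -112.7  135.2] yaw -1.6215 zax [ 5.e-04 -1.e-04 -1.e+00] j [ 0.106  0.229 -0.526  0.    -0.816 -0.157] F [-2.1  0.4  5.6] M [0.37 0.56 0.02] w 0.106 ff 24.7
shift [-0.2  0.2  1.2]
```

Request:
carry_out([
  [1, 0, 0, -1, 0, 0, 0],
  [1, 0, 0, -1, 0, 0, 0],
  [1, 0, 0, -1, 0, 0, 0],
  [1, 0, 0, 0, 0, 0, 0],
  [1, 0, 0, 0, 0, 0, 0],
], newtons=40)

```text
time: 26.3
tcp_pos: [450.5, -112.7, 137.1]
eef_rot: [-2.164, 2.277, -0.0]
contact_force: [4.7, -1.8, -7.7]
width: 0.101
finger_force: 38.8
```

```bash
python3 -c "
from h import *
go(450,-112.5,134)"
```

```text
t 26.3 tcp [ 450.5 -112.7  137.1] yaw -1.6219 zax [ 4.e-04  1.e-04 -1.e+00] j [ 0.106  0.227 -0.522 -0.    -0.821 -0.157] F [ 4.7 -1.8 -7.7] M [-0.41 -1.14  0.04] w 0.101 ff 38.8
shift [-0.2  0.5  3.1]
```

Request:
carry_out([
  [1, 0, 0, -1, 0, 0, 0],
  [1, 0, 0, -1, 0, 0, 0],
  [1, 0, 0, -1, 0, 0, 0],
  [1, 0, 0, 0, 0, 0, 0],
  [1, 0, 0, 0, 0, 0, 0],
])

```text
time: 26.72
tcp_pos: [451.2, -112.7, 140.8]
eef_rot: [-2.163, 2.276, -0.003]
contact_force: [5.9, -1.8, -7.7]
width: 0.095
finger_force: 38.9
```

```bash
python3 - <<'E'
from h import *
go(450,-112.5,134)
# arc rows: commanded offsets from shut pose, tool x=(sin.. ) yaw -1.62: tool y ~ -case x
H=lambda th:np.array([-185*np.cos(th)+36*np.sin(th),185*np.sin(th)+36*np.cos(th)])
th=np.linspace(0.03,1.13,16); p=np.array([H(t) for t in th]); d=np.diff(p,axis=0)
print(np.round(d,1).tolist())
E
```

```text
t 26.72 tcp [ 451.2 -112.7  140.8] yaw -1.6215 zax [ 2.4e-03 -2.0e-04 -1.0e+00] j [ 0.106  0.222 -0.518  0.001 -0.829 -0.157] F [ 5.9 -1.8 -7.7] M [-0.55 -1.46  0.01] w 0.095 ff 38.9
shift [-0.1  1.2  6.8]
[[3.5, 13.4], [4.5, 13.1], [5.5, 12.7], [6.4, 12.3], [7.2, 11.8], [8.1, 11.2], [8.9, 10.6], [9.6, 9.9], [10.3, 9.2], [11.0, 8.4], [11.6, 7.6], [12.1, 6.7], [12.5, 5.8], [12.9, 4.8], [13.3, 3.9]]
```

The lid follows freely at the expected 7–8 N. I'll swing it up along the arc.

Request:
carry_out([
  [1, 0, -4.5, -13.4, 0, 0, 0],
  [1, 0, -4.5, -13.1, 0, 0, 0],
  [1, 0, -5.5, -12.7, 0, 0, 0],
  [1, 0, -6.4, -12.3, 0, 0, 0],
  [1, 0, -7.2, -11.8, 0, 0, 0],
])

```text
time: 27.13
tcp_pos: [476.4, -113.9, 202.7]
eef_rot: [2.161, -2.276, -0.007]
contact_force: [3.6, -1.6, -12.1]
width: 0.095
finger_force: 38.7
```

```bash
python3 -c "
from h import *
go(None,0,0)"
```

```text
t 27.13 tcp [ 476.4 -113.9  202.7] yaw -1.6226 zax [-5.1e-03  9.0e-04 -1.0e+00] j [ 0.097  0.193 -0.371 -0.002 -1.012 -0.148] F [  3.6  -1.6 -12.1] M [-0.48 -0.8   0.02] w 0.095 ff 38.7
```

Request:
carry_out([
  [1, 0, -8.1, -11.2, 0, 0, 0],
  [1, 0, -8.9, -10.6, 0, 0, 0],
  [1, 0, -9.6, -9.9, 0, 0, 0],
  [1, 0, -10.3, -9.2, 0, 0, 0],
  [1, 0, -11, -8.4, 0, 0, 0],
])

```text
time: 27.55
tcp_pos: [519.8, -116.2, 251.5]
eef_rot: [2.155, -2.27, -0.021]
contact_force: [-9.4, 2.8, -1.5]
width: 0.092
finger_force: 39.1
```

```bash
python3 -c "
from h import *
go(None,0,0)"
```

```text
t 27.55 tcp [ 519.8 -116.2  251.5] yaw -1.6229 zax [-0.0173  0.0017 -0.9998] j [ 0.083  0.229 -0.191 -0.003 -1.168 -0.134] F [-9.4  2.8 -1.5] M [0.83 3.   0.01] w 0.092 ff 39.1
```

Request:
carry_out([
  [1, 0, -11.6, -7.6, 0, 0, 0],
  [1, 0, -12.1, -6.7, 0, 0, 0],
  [1, 0, -12.5, -5.8, 0, 0, 0],
  [1, 0, -9, -3.5, 0, 0, 0],
  [1, 0, 0, 0, 0, 0, 0],
])

```text
time: 27.97
tcp_pos: [568.8, -118.6, 280.1]
eef_rot: [2.162, -2.273, -0.006]
contact_force: [-9.0, 4.1, 12.7]
width: 0.092
finger_force: 39.6
```

```bash
python3 -c "
from h import *
go(None,0,0)
s=viewer.snapshot('side');crop(s,'pics/l1.png',200,80,360,240,3)"
```

```text
t 27.97 tcp [ 568.8 -118.6  280.1] yaw -1.6209 zax [-6.2e-03 -5.0e-04 -1.0e+00] j [ 0.073  0.289 -0.038  0.    -1.25  -0.123] F [-9.   4.1 12.7] M [ 1.34  2.75 -0.03] w 0.092 ff 39.6
```

View pics/l1.png

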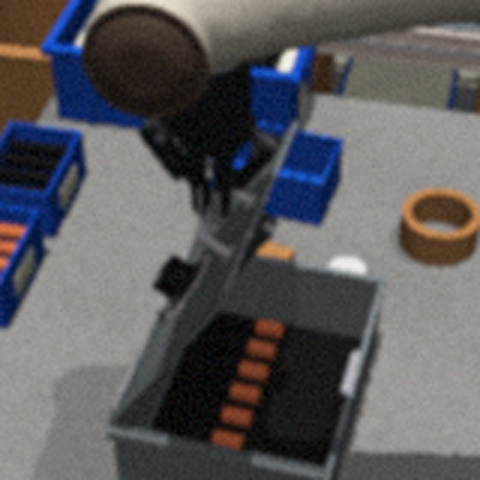

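The lid stands at about 60°. I'll open the fingers slightly and withdraw straight up.

Request:
carry_out([
  [1, 0, 0.5, -1.5, 0, 0, 0],
  [0.75, 0, 0, 0, 0, 0, 0],
  [0.75, 0, 0, 0, 0, 0, 0],
  [0.75, 0, 0, 0, 0, 0, 0],
  [0.75, 0, 0, 0, 0, 0, 0],
])

```text
time: 28.43
tcp_pos: [570.5, -118.9, 278.1]
eef_rot: [2.164, -2.277, -0.0]
contact_force: [0.1, 0.1, -0.8]
width: 0.252
finger_force: 0.0
```

Request:
carry_out([
  [0.75, 0, 0, -8, 0, 0, 0],
  [0.75, 0, 0, -15, 0, 0, 0],
  [0.75, 0, 0, -25, 0, 0, 0],
  [0.75, 0, 0, -25, 0, 0, 0],
  [0.75, 0, 0, 0, 0, 0, 0],
])

```text
time: 28.85
tcp_pos: [572.7, -119.7, 357.8]
eef_rot: [-2.16, 2.272, -0.014]
contact_force: [-0.2, -0.3, 1.0]
width: 0.25
finger_force: 0.0
```

Request:
carry_out([
  [0.75, 0, 30, -10, 0, 0, 0],
  [0.75, 0, 30, 0, 0, 0, 0],
  [0.75, 0, 30, 0, 0, 0, 0],
  [0.75, 0, 0, 0, 0, 0, 0],
  [0.75, 0, 0, 0, 0, 0, 0],
])

```text
time: 29.27
tcp_pos: [479.8, -114.4, 362.8]
eef_rot: [-2.163, 2.276, -0.003]
contact_force: [0.1, -0.6, 0.2]
width: 0.251
finger_force: 0.0
```

```bash
python3 -c "
from h import *
go(None,0,0)
s=viewer.snapshot('side');crop(s,'pics/l2.png',180,80,380,280,3)
P=cloud(s);r=spotter.regions_of('side','lid')
q=P[(P[...,2]>108)&(P[...,0]>540)&(P[...,0]<660)&(abs(P[...,1]+125)<130)&(P[...,2]<280)];q=q[::5]
c=np.median(q,0);u=np.linalg.svd(q-c)[2][2];print(len(q),c,u)"
```

```text
t 29.27 tcp [ 479.8 -114.4  362.8] yaw -1.6217 zax [ 2.8e-03 -1.0e-04 -1.0e+00] j [ 0.096  0.09  -0.086  0.    -1.392 -0.147] F [ 0.1 -0.6  0.2] M [ 0.   -0.02 -0.03] w 0.251 ff 0.0
179 [ 579.54144414 -100.40684281  196.01451895] [ 0.88094748 -0.03324384  0.47204489]
```

View pics/l2.png

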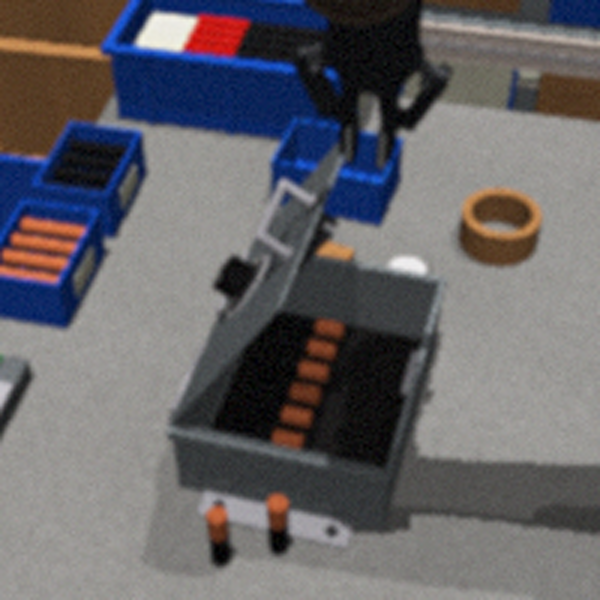

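The lid stands free at about 62° (plane fit), the gripper is clear, and the tubes are still upright. Handing in.

```bash
python3 -c "
from bench import arm
print(arm.close_job())"
```

```text
the job is handed in; nothing more can be done
None
```

The lockbox is unlocked and its lid stands open by itself at about 62°. The gripper is clear, the other things on the bench were not touched as far as I could see, and I handed the job in at about 29 s; no verdict was returned.

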